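# Kit the pan-tilt drive parts into their trays

## Robot

A 6-joint arm with a two-finger parallel gripper is mounted at the origin on the work surface. World frame = base frame: x ahead of the robot, y to its left, z up, the work surface at z = 0. Lengths are in m, angles in rad, forces in N, time in s.
With the tool pointing down it reaches from about 0.225 to 0.725 m from the base axis. Payload 3.1 kg.
Tool frame: the origin (TCP) lies at the very end of the fingers, on their centre line; the grasp point (between the pads) lies 19 mm behind it; z points along the fingers, y is the direction in which the jaws open and shut (so a half turn about z gives the same grasp; the last joint's range is limited). The gripper opens to 85 mm and grips with 20 to 120 N. Pads are 22 mm wide; open, the fingers measure 114 mm over their backs; the gripper's body (76 mm by 85 mm) begins 54 mm behind the grasp point. The pads swing forward as they close: fully open they stand 13 mm farther back than shut.
Start: joints at [1.189, 0.048, 0.099, 1.622, 0, 1.443], TCP at [0.132, 0.508, 0.231] pointing down, gripper open.
Joint ranges: [-2.91, 2.91], [-0.99, 1.94], [-1.21, 1.42], [-2.12, 2.29], [-1.49, 1.47], [-3.14, 3.14]. Speed limits (rad/s): [2.79, 2.79, 3.14, 3.14, 3.14, 3.14].

## Interface

Orientations are given as [roll, pitch, yaw] about the fixed x, y, z axes, in that order (R = Rz(yaw) Ry(pitch) Rx(roll)).
In Python, from rig import ctrl gives the robot as it stands.
- The arm moves only by the shell command python3 -m pendant 'ROWS' [FORCE]. ROWS is JSON, a list of rows, each a list of 5 numbers: the shift along the tool's x, y, z in m, then the turn about the tool's z in units of 6 degrees (1.0 is 6 degrees), then the opening in per cent of the stroke, from 0 (shut) to 100 (fully open). A call has 1 to 8 rows; each row is the pose to reach, as a shift and turn from the pose commanded when the call began, along the tool's axes at that moment; what a row does not reach only later rows make up. A row lasts 1/12 s, in which the tool goes at most 41.7 mm and 7.16 degrees, less where a joint would pass 70% of its speed; a pose out of reach is approached as far as the arm can. A call with a gripper value outside its range is refused whole. The fingers move at their own pace and stop on an object; FORCE is the grip in N (left out, the last holds). Time passes only in rows, so rows that repeat a pose let the fingers close. It gives the time, the measured TCP pose, the force and the opening at its end, in the units of the state.
- ctrl.state(): the state, without advancing time (a new reading comes with each control period).
- ctrl.snapshot(name): name is "scene" or "top"; returns the picture (384x512x3 uint8, red, green, blue); there is no depth.
- ctrl.calibration(name): a dict with "intrinsics" (3x3 intrinsics, pixels), "dist" ([k1, k2, p1, p2, k3] as OpenCV has them; the pictures are not rectified), "rvec" (rotation vector, rad) and "tvec" (3), from world to camera coordinates, as OpenCV has them. Camera axes: x right, y down, z forward; pixel columns grow to the right and rows downward; lengths in m; the calibration is good to about 2 mm. A picture is of the moment at which its call begins. calibration takes no time and is no camera call.
- ctrl.hand_in(): hands the job in, once; it reports no verdict.
The state is a dict: "clock": time; "q": joint angles; "qvel": joint speeds; "joint_torque": joint torques, N m; "position": TCP position; "ee_rot": TCP orientation; "wrist_force": force on the tool from outside, world axes, zero at the start; "ft_torque": the same for the moment, N m; "width": finger opening in m.
Only numpy, scipy, OpenCV 4.12 (cv2) and the standard library are available. Lean on these libraries where they do the work, as an engineer would, in place of code of your own. Each camera call takes 0.05 s, during which the arm holds its last target. There are 200 camera calls.

## Task

Lay out the four parts of the pan-tilt drive for assembly: put the sprocket, the brass collar, the channel bracket and the servo each flat and upright in the white tray that carries its silhouette, inside the rim, with the channel and the servo lined up lengthwise with their trays (either way round). Set the parts down rather than dropping them, let go of everything, and leave the red jar and the green battery pack where they are.

Things in the scene. Friction and masses are not known exactly. Their poses are not given: they have to be found in the camera images.
- sprocket_hub (a point): Chain sprocket lying flat: black toothed disc 94 mm across the teeth (solid part 82 mm) and 8 mm thick, with a bright steel hub 36 mm in diameter standing on it to 44 mm above the underside; about 0.4 kg. The point lies on the axis, 26 mm above the underside, half-way up the hub; z up. Grip the hub from above with the fingertips ending above the disc (over 8 mm from the underside).
- collar_center (a point): Plain brass collar (thick ring) standing on its end: 52 mm outside, 32 mm inside diameter, 40 mm high, about 0.4 kg. The point is the centre, 20 mm above the underside; z up along the axis.
- channel_center (a point): Aluminium U-channel bracket, open side up, with dark holes: 72 mm long (x), 40 mm wide over the walls (y), 42 mm high, walls and floor 4 mm, about 0.1 kg. The point is the centre, 21 mm above the underside. Grip across the two outer walls (along y).
- servo_center (a point): Blue hobby servo standing upright: case 40 mm (x) by 20 mm (y) by 38 mm high, two mounting ears 18 mm wide making 54 mm along x, 27 to 30 mm above the underside, and a white horn on top to 45 mm high on the +x end; about 0.06 kg. The point is the centre of the case, 19 mm above the underside. Grip across y.
- sprocket_tray: White printed tray, fixed to the bench: floor 3 mm thick, rim all round up to 7 mm above the bench. Origin on the bench under the tray's centre, z up. Round, 120 mm outside, 108 mm inside the rim; black toothed-disc silhouette with a white centre.
- collar_tray: White printed tray, fixed to the bench: floor 3 mm thick, rim all round up to 7 mm above the bench. Origin on the bench under the tray's centre, z up. Round, 82 mm outside, 70 mm inside the rim; yellow ring silhouette 52 mm across.
- channel_tray: White printed tray, fixed to the bench: floor 3 mm thick, rim all round up to 7 mm above the bench. Origin on the bench under the tray's centre, z up. Rectangular, 100 mm (x, lengthwise) by 68 mm (y) outside, 90 by 58 mm inside the rim; grey rectangle silhouette 72 by 40 mm with three white dots.
- servo_tray: White printed tray, fixed to the bench: floor 3 mm thick, rim all round up to 7 mm above the bench. Origin on the bench under the tray's centre, z up. Rectangular, 70 mm (x, lengthwise) by 50 mm (y) outside, 60 by 40 mm inside the rim; blue servo silhouette.
- jar_center (a point): Bystander, leave alone: red jar of screws with a black cap, 56 mm in diameter, 70 mm high, loose on the bench. The point is its centre, 35 mm above the bench.
- battery_center (a point): Bystander, leave alone: green battery pack with a black band, 75 by 36 by 26 mm, loose on the bench. The point is its centre, 13 mm above the bench.
Mind the look-alikes: they are no part of the job. Leave any purple look-alike of the part that bears channel_center alone.

How it is judged:
By the outcome, as a careful person would: the job done as asked, in the order asked, and still so for the second after the job is handed in, with the robot touching nothing.
It also fails if it takes over 88 s, if anything falls off the work surface, if the arm or the gripper's body presses on something with over 40 N, if the wrist force passes 120 N, or if a joint passes its speed limit or range.

## Working session

There is one attempt and no reset: what is moved stays moved. The work goes in short steps, Python scripts to look and compute and a shell command to move; the robot and the scene stay as the last step left them, time stands still between calls to the robot, and variables do not carry over. Pictures are saved under pics/ and viewed, on a budget of 14 in all, crops included, one or two more only if the job needs it, and the job is handed in when it is done.

```bash
ls; mkdir -p pics
python3 - <<'E'
from rig import ctrl
import cv2,numpy as np
for n in("scene","top"):
    im=ctrl.snapshot(n); cv2.imwrite(f"pics/{n}0.png",im[...,::-1])
    c=ctrl.calibration(n); print(n,{k:np.round(v,4).tolist() for k,v in c.items()})
a=cv2.imread("pics/top0.png"); cv2.imwrite("pics/top0b.png",cv2.resize(a,(800,600)))
print(ctrl.state())
E
```

```text
pics
scene {'intrinsics': [[468.5695, 0.0, 252.5475], [0.0, 468.5695, 196.0396], [0.0, 0.0, 1.0]], 'dist': [0.0189, 0.0, 0.0, 0.0, 0.0], 'rvec': [2.1741, 0.8718, -0.41], 'tvec': [-0.3069, -0.1557, 1.5386]}
top {'intrinsics': [[360.2139, 0.0, 258.372], [0.0, 360.2139, 197.2406], [0.0, 0.0, 1.0]], 'dist': [0.0194, 0.0, 0.0, 0.0, 0.0], 'rvec': [2.1022, -2.1427, 0.2228], 'tvec': [-0.0079, 0.4474, 0.9391]}
{'clock': 0.1, 'q': array([ 1.18918487e+00,  4.86782231e-02,  9.76891804e-02,  1.62198312e+00,
       -6.68307366e-05,  1.44297395e+00]), 'qvel': array([ 0.00269298, -0.00035682,  0.0036999 ,  0.00074768,  0.00062638,
       -0.00104616]), 'joint_torque': array([ 3.04872410e-03, -3.39852655e+01,  3.20934963e+01,  1.58198155e-02,
       -4.00556951e-05, -6.15507687e-06]), 'position': array([0.13164338, 0.50763766, 0.23020065]), 'ee_rot': array([-3.13942605e+00, -2.11078314e-04,  2.88780342e+00]), 'wrist_force': array([-0.1257881 ,  0.79710394, -0.21676139]), 'ft_torque': array([-0.03693921,  0.04233523, -0.00353767]), 'width': 0.08541691991815231}
```

View pics/top0b.png

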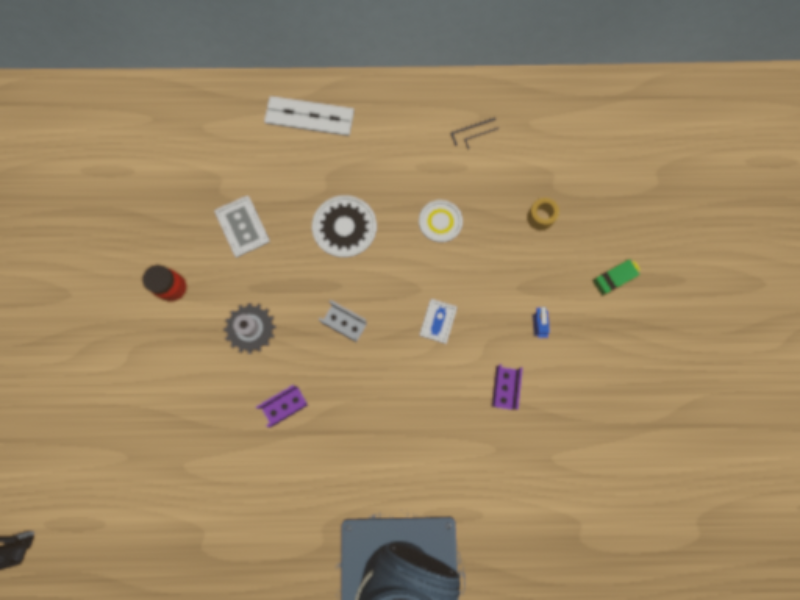

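View pics/scene0.png

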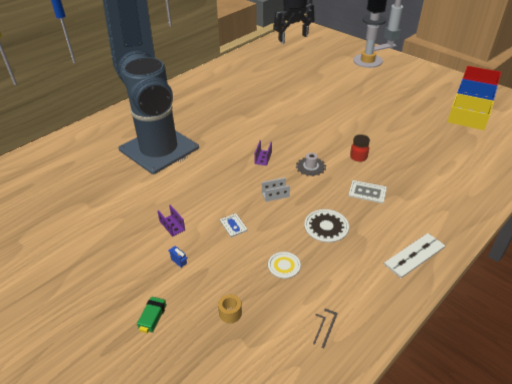

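```bash
cat > h.py <<'E'
import cv2,numpy as np
from rig import ctrl
def cal(n):
    c=ctrl.calibration(n); K=np.array(c["intrinsics"]);d=np.array(c["dist"]);R=cv2.Rodrigues(np.array(c["rvec"],float))[0];t=np.array(c["tvec"],float).ravel()
    return K,d,R,t
def ray(n,uv,z):
    "pixels -> world xy on the plane z"
    K,d,R,t=cal(n)
    p=cv2.undistortPoints(np.asarray(uv,float).reshape(-1,1,2),K,d).reshape(-1,2)
    v=np.c_[p,np.ones(len(p))]@R; C=-R.T@t
    return (C+v*((z-C[2])/v[:,2])[:,None])[:,:2]
def proj(n,P):
    c=ctrl.calibration(n)
    return cv2.projectPoints(np.asarray(P,float).reshape(-1,1,3),np.array(c["rvec"],float),np.array(c["tvec"],float),np.array(c["intrinsics"]),np.array(c["dist"]))[0].reshape(-1,2)
def snap(n,f=None):
    im=np.ascontiguousarray(ctrl.snapshot(n)[...,::-1])
    if f: cv2.imwrite(f"pics/{f}.png",im)
    return im
def crop(im,u,v,r,s=200):
    p=cv2.copyMakeBorder(im,r,r,r,r,cv2.BORDER_REPLICATE)
    u,v=int(round(u)),int(round(v))
    return cv2.resize(p[v:v+2*r,u:u+2*r],(s,s),interpolation=cv2.INTER_CUBIC)
E
python3 - <<'E'
from h import *
for n in("scene","top"):
    K,d,R,t=cal(n); print(n,"cam",np.round(-R.T@t,3))
im=cv2.imread("pics/top0.png"); sc=cv2.imread("pics/scene0.png")
T={"sprk":(160,210),"coll":(348,137),"chan":(220,206),"servo":(347,206)}
row1=[];row2=[]
for k,(u,v) in T.items():
    w=ray("top",[(u,v)],0.02)[0]; q=proj("scene",[[*w,0.02]])[0]; print(k,w,q)
    row1.append(crop(im,u,v,22)); row2.append(crop(sc,*q,22))
TT={"st":(220,144),"ct":(282,141),"cht":(155,145),"svt":(281,205)}
row3=[crop(im,u,v,25) for u,v in TT.values()]
for k,(u,v) in TT.items(): print(k,ray("top",[(u,v)],0.003)[0])
cv2.imwrite("pics/c1.png",np.vstack([np.hstack(r) for r in (row1,row2,row3)]))
E
```

```text
scene cam [ 1.099 -0.668  0.912]
top cam [ 0.254 -0.003  1.009]
sprk [0.42096819 0.25625817] [308.98448294 162.31447376]
coll [ 0.62542651 -0.28015282] [228.52435695 309.26978463]
chan [0.42913747 0.0904709 ] [274.65407512 189.6548544 ]
servo [ 0.42266531 -0.26349427] [177.04608714 257.38068712]
st [0.61655401 0.09220195]
ct [ 0.62281831 -0.08986018]
cht [0.61640746 0.28154817]
svt [ 0.43185222 -0.08076275]
```

View pics/c1.png

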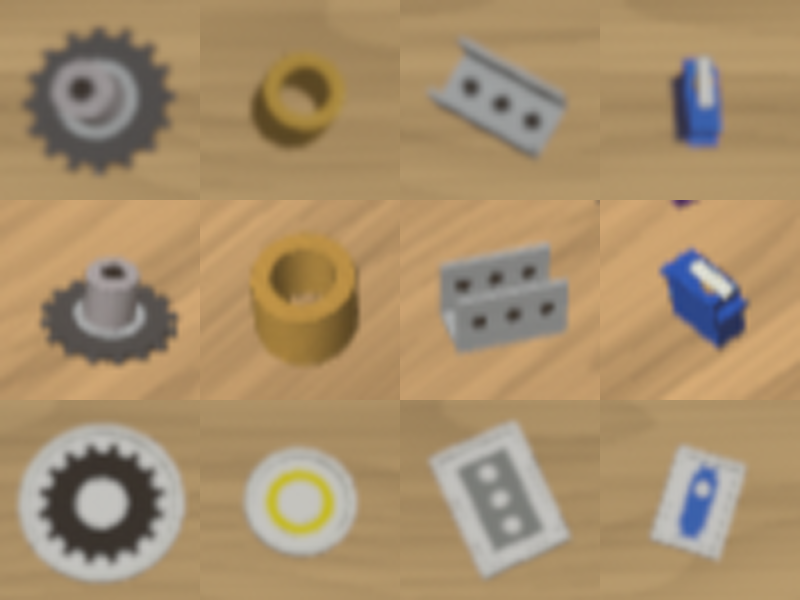

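```bash
cat > m.py <<'E'
from h import *
S=6
def mask(im,u,v,r,f):
    "mask at S-fold scale, biggest component's contours in pixel coordinates of the picture"
    u,v=int(round(u)),int(round(v)); x0,y0=max(u-r,0),max(v-r,0)
    c=im[y0:v+r,x0:u+r]; b=cv2.resize(c,None,fx=S,fy=S,interpolation=cv2.INTER_CUBIC)
    m=f(b.astype(int),cv2.cvtColor(b,cv2.COLOR_BGR2HSV).astype(int)).astype(np.uint8)
    cs=[k for k in cv2.findContours(m,cv2.RETR_EXTERNAL,cv2.CHAIN_APPROX_NONE)[0] if cv2.contourArea(k)>S*S*2]
    return [((k.reshape(-1,2)+.5)/S-.5+[x0,y0]) for k in sorted(cs,key=cv2.contourArea,reverse=True)]
nb=lambda b:(abs(b[...,2]-b[...,0])<22)          # colourless (bench is brown)
dark=lambda b:b.max(-1)<90
blue=lambda b,h:(h[...,0]>100)&(h[...,0]<130)&(h[...,1]>110)
yel=lambda b,h:(h[...,0]>22)&(h[...,0]<35)&(h[...,1]>110)
def circ(P):  # algebraic circle fit
    A=np.c_[2*P,np.ones(len(P))]; s=np.linalg.lstsq(A,(P**2).sum(1),rcond=None)[0]
    return s[:2],np.sqrt(s[2]+s[0]**2+s[1]**2)
def rect(P):
    c,(w,h),a=cv2.minAreaRect((P*1000).astype(np.float32)); B=cv2.boxPoints((c,(w,h),a))
    e=B[1]-B[0] if np.linalg.norm(B[1]-B[0])>np.linalg.norm(B[2]-B[1]) else B[2]-B[1]
    return np.round(c,1),round(max(w,h),1),round(min(w,h),1),round(np.degrees(np.arctan2(e[1],e[0]))%180,1)
E
python3 - <<'E'
from m import *
im=cv2.imread("pics/top0.png"); sc=cv2.imread("pics/scene0.png")
I={"top":im,"scene":sc}
def at(n,w,z): return im is not None and proj(n,[[*w,z]])[0]
r3=lambda a:np.round(np.asarray(a)*1000,1)
# trays: outer outline at z=7mm, silhouettes at 3mm
for k,w,R in(("st",(.6166,.0922),45),("ct",(.6228,-.0899),30),("cht",(.6164,.2815),34),("svt",(.4319,-.0808),28)):
  for n in I:
    u=at(n,w,.003)
    o=mask(I[n],*u,R,lambda b,h:(abs(b[...,2]-b[...,0])<40)&(b.max(-1)>110))[0]
    o=ray(n,o,.007)
    if k in("st","ct"):
        c,rr=cv2.minEnclosingCircle((o*1000).astype(np.float32)); print(k,n,"outer",np.round(c,1),"D",round(2*rr,1))
    else: print(k,n,"outer",rect(o))
    f={"st":lambda b,h:dark(b),"ct":yel,"cht":lambda b,h:nb(b)&(b.max(-1)<150),"svt":blue}[k]
    q=mask(I[n],*u,17 if k!="st" else 25,f)[0]; q=ray(n,q,.003)
    if k in("st","ct"):
        c,rr=cv2.minEnclosingCircle((q*1000).astype(np.float32)); print(k,n,"sil",np.round(c,1),"D",round(2*rr,1))
    else: print(k,n,"sil",rect(q))
# sprocket
for n in I:
    u=at(n,(.421,.256),.008); q=mask(I[n],*u,26,lambda b,h:nb(b)|dark(b))[0]; q=ray(n,q,.006)
    c,rr=cv2.minEnclosingCircle((q*1000).astype(np.float32)); print("sprocket",n,np.round(c,1),"D",round(2*rr,1))
# collar
for n in I:
    C=-cal(n)[2].T@cal(n)[3]; u=at(n,(.625,-.28),.02)
    q=mask(I[n],*u,24,lambda b,h:h[...,1]>155)[0]; q=cv2.convexHull(q.astype(np.float32)).reshape(-1,2)
    p=ray(n,q,.04); m=p.mean(0); a=m-C[:2]; a/=np.linalg.norm(a)
    g=p[(p-m)@a>0]; c,rr=circ(g); print("collar",n,r3(c),"D",round(2000*rr,1),len(g))
# channel
u=at("top",(.429,.0905),.004)
hs=mask(im,*u,14,lambda b,h:b.max(-1)<95); print("holes",[r3(ray("top",[k.mean(0)],.004)[0]).tolist()+[round(len(k)/S,1)] for k in hs])
q=mask(im,*u,24,lambda b,h:nb(b))[0]; print("channel top z42",rect(ray("top",q,.042)),"z0",rect(ray("top",q,.0)))
# servo
for n in I:
    u=at(n,(.4227,-.2635),.02); q=mask(I[n],*u,22,lambda b,h:((h[...,0]>95)&(h[...,0]<150)&(h[...,1]>90)))[0]
    for z in(.03,.038): print("servo",n,z,rect(ray(n,q,z)))
    q=mask(I[n],*u,14,lambda b,h:nb(b)&(b.max(-1)>140))
    if q: print("horn",n,rect(ray(n,q[0],.045)))
E
```

```text
st top outer [614.7  92. ] D 122.9
st top sil [615.3  92.6] D 85.2
st scene outer [615.9  90.3] D 124.2
st scene sil [614.4  93. ] D 88.8
ct top outer [621.7 -88.3] D 85.0
ct top sil [622.7 -88.6] D 49.5
ct scene outer [623.5 -90. ] D 85.1
ct scene sil [621.4 -87.9] D 51.5
cht top outer (array([617.6, 282.3]), 105.0, 71.8, np.float32(25.1))
cht top sil (array([618.2, 282.8]), 69.6, 37.5, np.float32(25.1))
cht scene outer (array([618.6, 279.4]), 99.9, 76.1, np.float32(25.3))
cht scene sil (array([616.8, 282.7]), 70.3, 37.9, np.float32(25.1))
svt top outer (array([431.1, -78.1]), 73.1, 52.6, np.float32(161.3))
svt top sil (array([422.8, -75.3]), 30.1, 15.8, np.float32(162.1))
svt scene outer (array([432.8, -80. ]), 75.4, 52.4, np.float32(161.7))
svt scene sil (array([430.4, -77.9]), 50.0, 17.5, np.float32(161.2))
sprocket top [424.6 261.7] D 87.6
sprocket scene [418.6 269.1] D 111.0
collar top [ 625.6 -276.6] D 44.5 19
collar scene [ 626.7 -277.9] D 48.8 26
holes [[419.8, 73.6, 7.2], [430.9, 92.4, 7.2], [441.7, 111.6, 7.0]]
channel top z42 (array([427.8,  89.8]), 74.7, 41.6, np.float32(59.7)) z0 (array([435.3,  93.9]), 78.0, 43.4, np.float32(59.7))
servo top 0.03 (array([ 420.9, -259.1]), 50.8, 22.6, np.float32(0.9))
servo top 0.038 (array([ 419.5, -257. ]), 50.4, 22.5, np.float32(0.9))
horn top (array([ 433.4, -259.8]), 31.0, 18.2, np.float32(23.3))
servo scene 0.03 (array([ 426.7, -265.3]), 65.1, 31.5, np.float32(176.3))
servo scene 0.038 (array([ 432.8, -269. ]), 64.5, 31.2, np.float32(176.3))
horn scene (array([ 423.6, -260. ]), 43.9, 23.7, np.float32(19.5))
```

```bash
cat > go.py <<'E'
import sys
from h import *
def rows(x,y,z,yaw):
    "shift in tool axes and turn units from the present pose to TCP x,y,z, tool yaw (deg, mod 180)"
    s=ctrl.state(); p=np.array(s["position"]); a=s["ee_rot"][2]
    from scipy.spatial.transform import Rotation as Ro
    d=Ro.from_euler("xyz",s["ee_rot"]).as_matrix().T@(np.array([x,y,z])-p)
    print("pos",np.round(p,4),"yaw",round(np.degrees(a),1),"-> shift",np.round(d,4),"len",round(np.linalg.norm(d),3),"turn",round((np.degrees(a)-yaw)/6,2),"w",round(s["width"],4),"F",np.round(s["wrist_force"],1),"t",s["clock"])
if __name__=="__main__": rows(*map(float,sys.argv[1:]))
E
python3 - <<'E'
from m import *
im=cv2.imread("pics/top0.png"); sc=cv2.imread("pics/scene0.png"); I={"top":im,"scene":sc}
print("disc,bench colours",im[218,150],im[200,190],im[205,172])
for t in(25,40,50):
    u=proj("top",[[.421,.256,.008]])[0]
    q=mask(im,*u,26,lambda b,h:(abs(b[...,2]-b[...,0])<t))[0]
    c,rr=cv2.minEnclosingCircle((ray("top",q,.008)*1000).astype(np.float32)); print(t,np.round(c,1),2*rr)
for n in I:
    u=proj(n,[[.423,.261,.044]])[0]; q=mask(I[n],*u,5,lambda b,h:b.max(-1)<100)
    for k in q[:2]: print("bore",n,ray(n,[k.mean(0)],.044),len(k))
for nm,f,z in(("jar",lambda b,h:((h[...,0]<8)|(h[...,0]>172))&(h[...,1]>150),.0),("batt",lambda b,h:(h[...,0]>45)&(h[...,0]<85)&(h[...,1]>100),.026)):
    q=mask(im,*{"jar":(106,181),"batt":(395,177)}[nm],20,f)[0]; print(nm,rect(ray("top",q,z)))
E
python3 go.py .423 .261 .12 165.5
```

```text
disc,bench colours [76 78 81] [104 147 176] [75 78 83]
25 [424.2 261.1] 88.29141235351562
40 [424.1 261. ] 91.94049835205078
50 [424.3 261.2] 94.22322082519531
bore top [[0.4250174  0.26253257]] 79
bore scene [[0.4231392  0.26264025]] 57
jar (array([503.8, 403.3]), 52.1, 41.9, np.float32(153.9))
batt (array([ 508.9, -412.3]), 50.7, 33.8, np.float32(118.2))
pos [0.1316 0.5076 0.2302] yaw 165.5 -> shift [-0.344  -0.1653  0.1105] len 0.397 turn -0.01 w 0.0854 F [-0.1  0.8 -0.2] t 0.1
```

```bash
python3 -m pendant '[[-0.345,-0.165,0.11,0,100],[-0.345,-0.165,0.11,0,100],[-0.345,-0.165,0.11,0,100],[-0.345,-0.165,0.11,0,100],[-0.345,-0.165,0.11,0,100],[-0.345,-0.165,0.11,0,100],[-0.345,-0.165,0.11,0,100],[-0.345,-0.165,0.11,0,100]]' 60; python3 go.py .4243 .2616 .06 165.5
```

```text
clock: 0.77
position: [0.3777, 0.3001, 0.1382]
ee_rot: [-3.141, -0.0, 2.888]
wrist_force: [0.1, 0.7, -0.1]
width: 0.0854
pos [0.3777 0.3001 0.1382] yaw 165.5 -> shift [-0.0548 -0.0256  0.0782] len 0.099 turn -0.01 w 0.0854 F [ 0.1  0.7 -0.1] t 0.7667
```

```bash
python3 -m pendant '[[0,0,0,0,100],[0,0,0,0,100]]'; python3 go.py .4243 .2616 .06 165.5
```

```text
clock: 0.93
position: [0.3772, 0.2997, 0.1375]
ee_rot: [-3.139, -0.003, 2.883]
wrist_force: [-0.4, 0.3, 0.4]
width: 0.0854
pos [0.3772 0.2997 0.1375] yaw 165.2 -> shift [-0.0555 -0.0246  0.0774] len 0.098 turn -0.05 w 0.0854 F [-0.4  0.3  0.4] t 0.9333
```

```bash
python3 -m pendant '[[-0.0555,-0.0245,0.07,0,100],[-0.0555,-0.0245,0.07,0,100],[-0.0555,-0.0245,0.07,0,100],[-0.0555,-0.0245,0.09,0,100],[-0.0555,-0.0245,0.11,0,100],[-0.0555,-0.0245,0.1245,0,100],[-0.0555,-0.0245,0.1245,0,100],[-0.0555,-0.0245,0.1245,0,100]]'; python3 go.py .4243 .2616 .013 165.5
python3 - <<'E'
from h import *
sc=snap("scene"); tp=snap("top")
cv2.imwrite("pics/g1.png",np.hstack([crop(sc,*proj("scene",[[.424,.262,.03]])[0],40,400),crop(tp,*proj("top",[[.424,.262,.03]])[0],40,400)]))
E
```

```text
clock: 1.6
position: [0.4228, 0.265, 0.0144]
ee_rot: [-3.141, -0.002, 2.89]
wrist_force: [0.4, -0.7, 0.4]
width: 0.0853
pos [0.4228 0.265  0.0144] yaw 165.6 -> shift [-0.0023 -0.0029  0.0014] len 0.004 turn 0.01 w 0.0853 F [ 0.4 -0.7  0.4] t 1.6
```

View pics/g1.png

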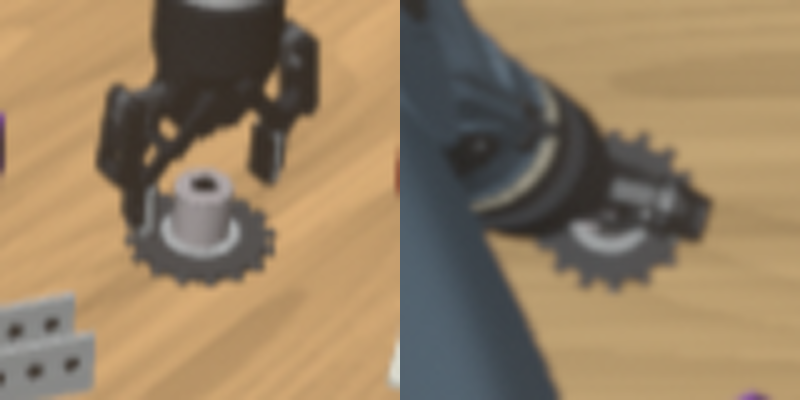

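```bash
python3 -m pendant '[[-0.002,-0.003,0.001,0,100],[-0.002,-0.003,0.001,0,50],[-0.002,-0.003,0.001,0,0],[-0.002,-0.003,0.001,0,0],[-0.002,-0.003,0.001,0,0],[-0.002,-0.003,0.001,0,0],[-0.002,-0.003,0.001,0,0],[-0.002,-0.003,0.001,0,0]]' 60;python3 go.py .4243 .2616 .013 165.5
```

```text
clock: 2.37
position: [0.4262, 0.2612, 0.0144]
ee_rot: [3.14, 0.001, 2.888]
wrist_force: [0.5, 0.5, 3.3]
width: 0.0344
pos [0.4262 0.2612 0.0144] yaw 165.5 -> shift [ 0.002  -0.0001  0.0014] len 0.002 turn -0.01 w 0.0344 F [0.5 0.5 3.3] t 2.3667
```

```bash
python3 -m pendant '[[0,0,-0.02,0,0],[0,0,-0.05,0,0],[0,0,-0.08,0,0],[0,0,-0.1,0,0],[0,0,-0.1,0,0],[0,0,-0.1,0,0]]';python3 go.py .615 .0925 .12 165.5
python3 - <<'E'
from h import *
sc=snap("scene"); cv2.imwrite("pics/g2.png",crop(sc,*proj("scene",[[.424,.262,.1]])[0],40,400))
E
```

```text
clock: 2.87
position: [0.4257, 0.2607, 0.1132]
ee_rot: [-3.141, 0.0, 2.888]
wrist_force: [-0.4, -0.3, -5.3]
width: 0.0341
pos [0.4257 0.2607 0.1132] yaw 165.5 -> shift [-0.2254 -0.1153 -0.0067] len 0.253 turn -0.01 w 0.0341 F [-0.4 -0.3 -5.3] t 2.8667
```

View pics/g2.png

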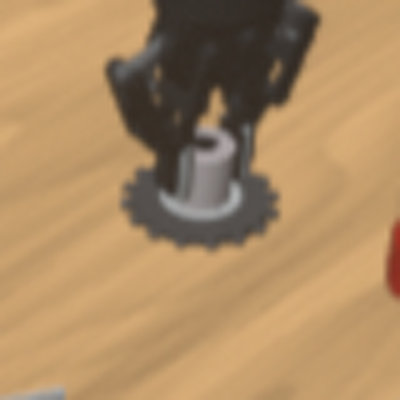

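```bash
python3 -m pendant '[[-0.227,-0.115,-0.005,0,0],[-0.227,-0.115,-0.005,0,0],[-0.227,-0.115,-0.005,0,0],[-0.227,-0.115,-0.005,0,0],[-0.227,-0.115,-0.005,0,0],[-0.227,-0.115,-0.005,0,0],[-0.227,-0.115,-0.005,0,0],[-0.227,-0.115,-0.005,0,0]]';python3 go.py .617 .092 .03 165.5
```

```text
clock: 3.58
position: [0.616, 0.0896, 0.1135]
ee_rot: [-3.139, -0.007, 2.883]
wrist_force: [0.1, 0.6, -4.9]
width: 0.0347
pos [0.616  0.0896 0.1135] yaw 165.2 -> shift [-0.001   0.0028  0.0835] len 0.084 turn -0.05 w 0.0347 F [ 0.1  0.6 -4.9] t 3.5833
```

```bash
python3 -m pendant '[[-0.001,0.002,0.03,0,0],[-0.001,0.002,0.06,0,0],[-0.001,0.002,0.075,0,0],[-0.001,0.002,0.085,0,0],[-0.001,0.002,0.09,0,0],[-0.001,0.002,0.09,0,0],[-0.001,0.002,0.09,0,0]]';python3 go.py .617 .092 .0174 165.5
python3 - <<'E'
from h import *
sc=snap("scene"); tp=snap("top")
cv2.imwrite("pics/g3.png",np.hstack([crop(sc,*proj("scene",[[.616,.092,.03]])[0],40,400),crop(tp,*proj("top",[[.616,.092,.03]])[0],40,400)]))
E
```

```text
clock: 4.17
position: [0.6179, 0.0946, 0.0291]
ee_rot: [3.141, 0.0, 2.888]
wrist_force: [0.1, -0.3, -4.5]
width: 0.0344
pos [0.6179 0.0946 0.0291] yaw 165.5 -> shift [ 0.0002 -0.0028  0.0117] len 0.012 turn -0.0 w 0.0344 F [ 0.1 -0.3 -4.5] t 4.1667
```

View pics/g3.png

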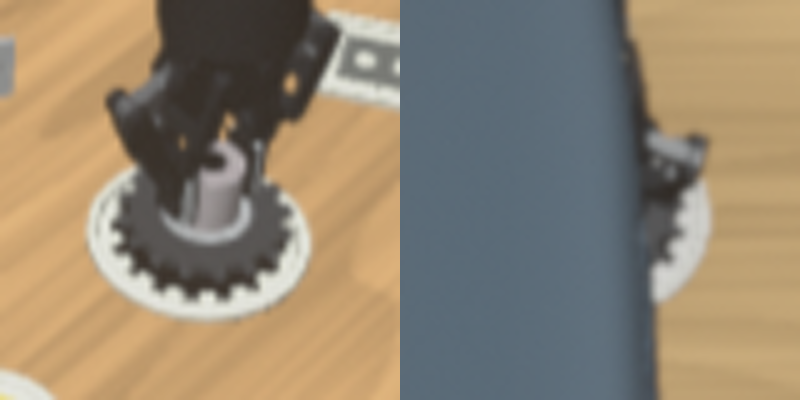

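```bash
python3 -m pendant '[[0,-0.002,0.004,0,0],[0,-0.002,0.007,0,0],[0,-0.002,0.009,0,0],[0,-0.002,0.010,0,0],[0,-0.002,0.011,0,0],[0,-0.002,0.011,0,0],[0,-0.002,0.011,0,0]]';python3 go.py .617 .092 .0174 165.5
```

```text
clock: 4.85
position: [0.6175, 0.0922, 0.0176]
ee_rot: [3.142, 0.0, 2.888]
wrist_force: [-0.2, -0.6, -4.8]
width: 0.0342
pos [0.6175 0.0922 0.0176] yaw 165.5 -> shift [ 0.0004 -0.0003  0.0002] len 0.001 turn -0.01 w 0.0342 F [-0.2 -0.6 -4.8] t 4.85
```

```bash
python3 -m pendant '[[0,0,0.0007,0,0],[0,0,0.0015,0,0],[0,0,0.0015,0,0],[0,0,0.0015,0,0]]'
```

```text
clock: 5.18
position: [0.6176, 0.0922, 0.0174]
ee_rot: [3.141, 0.001, 2.888]
wrist_force: [-3.1, -1.3, 3.6]
width: 0.0345
```

```bash
python3 -m pendant '[[0,0,0,0,60],[0,0,0,0,80],[0,0,0,0,100],[0,0,0,0,100],[0,0,0,0,100],[0,0,-0.03,0,100],[0,0,-0.07,0,100],[0,0,-0.11,0,100]]' 60;python3 go.py .626 -.2775 .06 165.5
```

```text
clock: 5.85
position: [0.6158, 0.0922, 0.1253]
ee_rot: [-3.14, -0.004, 2.888]
wrist_force: [0.1, -0.6, 0.6]
width: 0.0856
pos [0.6158 0.0922 0.1253] yaw 165.5 -> shift [-0.1029 -0.3552  0.0653] len 0.376 turn -0.01 w 0.0856 F [ 0.1 -0.6  0.6] t 5.85
```

```bash
python3 -m pendant '[[-0.103,-0.355,0.02,0,100],[-0.103,-0.355,0.02,0,100],[-0.103,-0.355,0.02,0,100],[-0.103,-0.355,0.02,0,100],[-0.103,-0.355,0.02,0,100],[-0.103,-0.355,0.02,0,100],[-0.103,-0.355,0.02,0,100],[-0.103,-0.355,0.02,0,100]]' ; python3 -m pendant '[[0,0,0,0,100],[0,0,0,0,100]]' ;python3 go.py .626 -.2775 .06 165.5
python3 - <<'E'
from m import *
tp=snap("top","t1"); sc=snap("scene")
u=proj("top",[[.616,.092,.011]])[0]
q=mask(tp,*u,26,lambda b,h:b.max(-1)<110)[0]
c,rr=cv2.minEnclosingCircle((ray("top",q,.011)*1000).astype(np.float32)); print("sprocket",np.round(c,1),2*rr)
cv2.imwrite("pics/g4.png",np.hstack([crop(sc,*proj("scene",[[.616,.092,.03]])[0],40,400),crop(tp,*u,40,400)]))
# collar inner bore / rim with looser threshold, arm permitting
for t in(120,130,140,150):
  for n,i in(("top",cv2.imread("pics/top0.png")),("scene",cv2.imread("pics/scene0.png"))):
    C=-cal(n)[2].T@cal(n)[3]; u=proj(n,[[.626,-.2775,.02]])[0]
    q=mask(i,*u,24,lambda b,h:h[...,1]>t)[0]; q=cv2.convexHull(q.astype(np.float32)).reshape(-1,2)
    p=ray(n,q,.04); m=p.mean(0); a=m-C[:2]; a/=np.linalg.norm(a); c,r=circ(p[(p-m)@a>0]); print(t,n,np.round(c*1000,1),round(2000*r,1))
E
```

```text
clock: 6.52
position: [0.6268, -0.2426, 0.1081]
ee_rot: [-3.142, 0.001, 2.888]
wrist_force: [0.4, -0.8, -0.3]
width: 0.0855
clock: 6.68
position: [0.6263, -0.2433, 0.1073]
ee_rot: [3.141, -0.001, 2.883]
wrist_force: [0.0, 1.0, -0.3]
width: 0.0851
pos [ 0.6263 -0.2433  0.1073] yaw 165.2 -> shift [-0.0085 -0.0332  0.0473] len 0.058 turn -0.05 w 0.0851 F [ 0.   1.  -0.3] t 6.6833
sprocket [613.2  92.2] 87.71830749511719
120 top [ 626.1 -277.1] 53.2
120 scene [ 625.5 -276.7] 54.3
130 top [ 626.1 -276.9] 50.7
130 scene [ 625.7 -277. ] 52.0
140 top [ 625.7 -276.7] 48.7
140 scene [ 626.3 -277.4] 51.0
150 top [ 625.7 -276.7] 46.2
150 scene [ 626.5 -277.7] 49.7
```

View pics/g4.png

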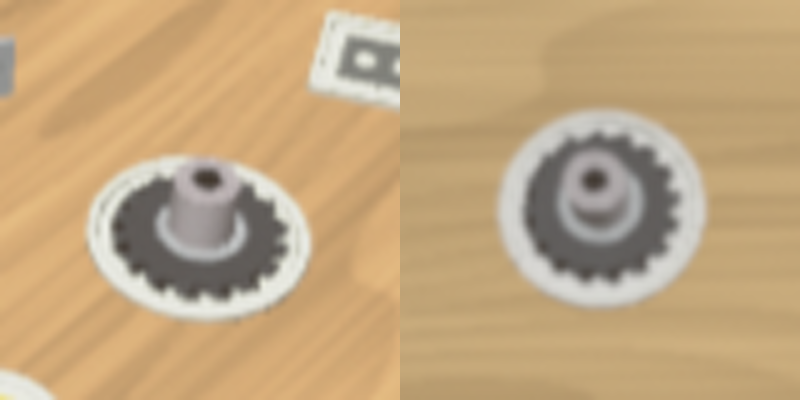

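```bash
python3 -m pendant '[[-0.0085,-0.033,0.03,0,100],[-0.0085,-0.033,0.05,0,100],[-0.0085,-0.033,0.07,0,100],[-0.0085,-0.033,0.085,0,100],[-0.0085,-0.033,0.099,0,100],[-0.0085,-0.033,0.099,0,100],[-0.0085,-0.033,0.099,0,100]]' 60; python3 -m pendant '[[0,0,0,0,100]]'; python3 go.py .626 -.277 .008 165.5
```

```text
clock: 7.37
position: [0.6264, -0.2722, 0.0083]
ee_rot: [3.141, -0.003, 2.89]
wrist_force: [0.6, -0.5, -0.7]
width: 0.0856
clock: 7.45
position: [0.6278, -0.2736, 0.0105]
ee_rot: [-3.141, 0.002, 2.89]
wrist_force: [-0.0, -0.6, 0.6]
width: 0.0858
pos [ 0.6278 -0.2736  0.0105] yaw 165.6 -> shift [ 0.0009 -0.0038  0.0025] len 0.005 turn 0.01 w 0.0858 F [-0.  -0.6  0.6] t 7.45
```

```bash
python3 -m pendant '[[0,-0.003,0.001,0,100],[0,-0.003,0.001,0,70],[0,-0.003,0.001,0,0],[0,-0.003,0.001,0,0],[0,-0.003,0.001,0,0],[0,-0.003,0.001,0,0],[0,-0.003,0.001,0,0],[0,-0.003,0.001,0,0]]' 60;python3 -m pendant '[[0,0,-0.02,0,0],[0,0,-0.05,0,0],[0,0,-0.08,0,0],[0,0,-0.1,0,0],[0,0,-0.1,0,0],[0,0,-0.1,0,0]]';python3 go.py .622 -.0883 .12 165.5
```

```text
clock: 8.12
position: [0.627, -0.2779, 0.0097]
ee_rot: [-3.141, 0.002, 2.888]
wrist_force: [-0.6, 0.5, 5.5]
width: 0.0506
clock: 8.62
position: [0.6264, -0.2778, 0.1078]
ee_rot: [-3.141, 0.001, 2.888]
wrist_force: [0.1, -0.1, -6.2]
width: 0.0506
pos [ 0.6264 -0.2778  0.1078] yaw 165.5 -> shift [ 0.0518  0.1823 -0.0123] len 0.19 turn -0.01 w 0.0506 F [ 0.1 -0.1 -6.2] t 8.6167
```

```bash
python3 -m pendant '[[0.052,0.182,0,0,0],[0.052,0.182,0,0,0],[0.052,0.182,0,0,0],[0.052,0.182,0,0,0],[0.052,0.182,0,0,0],[0.052,0.182,0,0,0],[0.052,0.182,0,0,0],[0.052,0.182,0,0,0]]'; python3 -m pendant '[[0,0,0.03,0,0],[0,0,0.055,0,0],[0,0,0.075,0,0],[0,0,0.085,0,0],[0,0,0.085,0,0],[0,0,0.085,0,0]]'; python3 go.py .622 -.0883 .0127 165.5
python3 - <<'E'
from h import *
sc=snap("scene"); tp=snap("top")
cv2.imwrite("pics/g5.png",np.hstack([crop(sc,*proj("scene",[[.622,-.0883,.03]])[0],40,400),crop(tp,*proj("top",[[.622,-.0883,.03]])[0],40,400)]))
E
```

```text
clock: 9.28
position: [0.6197, -0.0882, 0.1048]
ee_rot: [-3.141, -0.005, 2.888]
wrist_force: [-0.4, -0.2, -5.0]
width: 0.0506
clock: 9.78
position: [0.6206, -0.0891, 0.0221]
ee_rot: [-3.141, -0.002, 2.886]
wrist_force: [-0.3, 0.3, -4.1]
width: 0.0504
pos [ 0.6206 -0.0891  0.0221] yaw 165.4 -> shift [-0.0012  0.0012  0.0093] len 0.009 turn -0.02 w 0.0504 F [-0.3  0.3 -4.1] t 9.7833
```

View pics/g5.png

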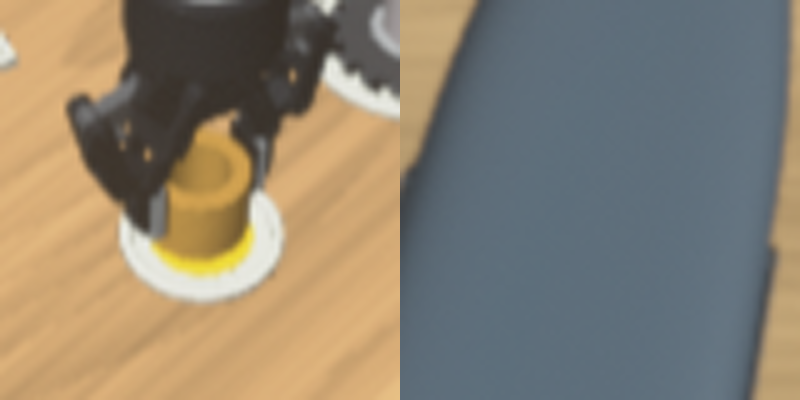

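The collar hangs upright over the yellow ring (scene crop 200,215), about 9 mm above the floor; it is centred to within about 1 mm.

```bash
python3 -m pendant '[[-0.001,0.001,0.003,0,0],[-0.001,0.001,0.006,0,0],[-0.001,0.001,0.0075,0,0],[-0.001,0.001,0.0085,0,0],[-0.001,0.001,0.0085,0,0],[-0.001,0.001,0.0085,0,0]]'; python3 -m pendant '[[0,0,0.0007,0,0],[0,0,0.0014,0,0],[0,0,0.0014,0,0],[0,0,0.0014,0,0]]'
```

```text
clock: 10.38
position: [0.6226, -0.0874, 0.0146]
ee_rot: [-3.142, -0.0, 2.888]
wrist_force: [0.2, -0.7, -4.2]
width: 0.0505
clock: 10.72
position: [0.6227, -0.0875, 0.0132]
ee_rot: [-3.142, -0.0, 2.888]
wrist_force: [-0.3, 0.7, -4.7]
width: 0.0506
```

```bash
python3 -m pendant '[[0,0,0.0007,0,0],[0,0,0.0014,0,0],[0,0,0.0014,0,0],[0,0,0.0014,0,0]]'
```

```text
clock: 11.05
position: [0.6228, -0.0876, 0.0127]
ee_rot: [-3.142, 0.0, 2.888]
wrist_force: [-2.0, 0.2, 0.1]
width: 0.0506
```

```bash
python3 -m pendant '[[0,0,0,0,70],[0,0,0,0,80],[0,0,0,0,100],[0,0,0,0,100],[0,0,0,0,100],[0,0,-0.03,0,100],[0,0,-0.07,0,100],[0,0,-0.11,0,100]]' 30;python3 go.py .4308 .0925 .12 240
```

```text
clock: 11.72
position: [0.6211, -0.0871, 0.121]
ee_rot: [-3.142, -0.004, 2.888]
wrist_force: [0.8, 1.0, 1.1]
width: 0.0853
pos [ 0.6211 -0.0871  0.121 ] yaw 165.5 -> shift [0.2293 0.1261 0.002 ] len 0.262 turn -12.42 w 0.0853 F [0.8 1.  1.1] t 11.7167
```

```bash
python3 -m pendant '[[0.229,0.126,0,-12.4,100],[0.229,0.126,0,-12.4,100],[0.229,0.126,0,-12.4,100],[0.229,0.126,0,-12.4,100],[0.229,0.126,0,-12.4,100],[0.229,0.126,0,-12.4,100],[0.229,0.126,0,-12.4,100],[0.229,0.126,0,-12.4,100]]' 30;python3 -m pendant '[[0,0,0,0,100]]'; python3 go.py .4308 .0925 .01 240
```

```text
clock: 12.38
position: [0.4301, 0.0941, 0.122]
ee_rot: [3.141, 0.0, -2.385]
wrist_force: [0.6, 0.1, 0.6]
width: 0.0857
clock: 12.47
position: [0.4321, 0.0928, 0.1222]
ee_rot: [-3.141, 0.001, -2.391]
wrist_force: [0.8, -0.2, 0.2]
width: 0.0854
pos [0.4321 0.0928 0.1222] yaw -137.0 -> shift [0.0013 0.0008 0.1122] len 0.112 turn -62.83 w 0.0854 F [ 0.8 -0.2  0.2] t 12.4667
```

```bash
python3 -m pendant '[[0,0.001,0.02,-2.83,100],[0,0.001,0.04,-2.83,100],[0,0.001,0.06,-2.83,100],[0,0.001,0.06,-2.83,100]]'; python3 go.py .4308 .0925 .01 240
python3 - <<'E'
from h import *
sc=snap("scene"); cv2.imwrite("pics/g6.png",np.hstack([crop(sc,*proj("scene",[[.43,.0925,.03]])[0],40,400),crop(sc,*proj("scene",[[.622,-.0883,.03]])[0],40,400)]))
E
```

```text
clock: 12.8
position: [0.4291, 0.0921, 0.0579]
ee_rot: [3.136, -0.004, -2.102]
wrist_force: [-1.3, -0.4, -1.1]
width: 0.0851
pos [0.4291 0.0921 0.0579] yaw -120.4 -> shift [-0.0014 -0.0015  0.0479] len 0.048 turn -60.07 w 0.0851 F [-1.3 -0.4 -1.1] t 12.8
```

View pics/g6.png

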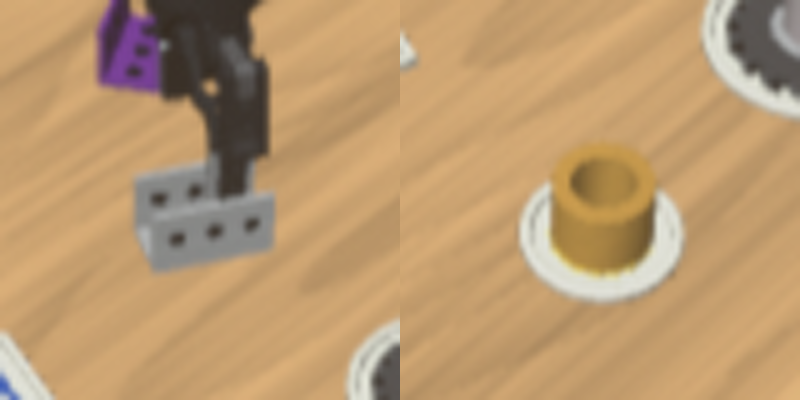

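```bash
python3 - <<'E'
from h import *
o=proj("scene",[[.43,.0925,.03]])[0]
for s in(1,-1):
  for z in (.058,.071): print(s,z,(proj("scene",[[.4291+s*.87*.0425,.0921-s*.5*.0425,z]])[0]-np.round(o)+40)*5)
E
python3 go.py .4308 .0925 .01 240
```

```text
1 0.058 [225.01956357 208.98981901]
1 0.071 [225.52688519 191.15379263]
-1 0.058 [178.22901515 115.84340123]
-1 0.071 [178.41035267  98.21059067]
pos [0.4302 0.0921 0.0598] yaw -120.5 -> shift [-0.0008 -0.0006  0.0498] len 0.05 turn -60.09 w 0.0856 F [ 0.9 -0.6 -0.1] t 12.85
```

Prediction (225, ~195) matches the picture (232, 195). Descend and grip.

```bash
python3 -m pendant '[[-0.001,-0.001,0.015,0,100],[-0.001,-0.001,0.03,0,100],[-0.001,-0.001,0.042,0,100],[-0.001,-0.001,0.049,0,100],[-0.001,-0.001,0.049,0,100],[-0.001,-0.001,0.049,0,100]]' 25; python3 go.py .4308 .0925 .01 240
```

```text
clock: 13.35
position: [0.434, 0.0929, 0.0137]
ee_rot: [-3.141, 0.0, -2.101]
wrist_force: [0.3, 0.2, -0.1]
width: 0.0853
pos [0.434  0.0929 0.0137] yaw -120.4 -> shift [0.002  0.0026 0.0037] len 0.005 turn -60.06 w 0.0853 F [ 0.3  0.2 -0.1] t 13.35
```

```bash
python3 -m pendant '[[0,0,0,0,70],[0,0,0,0,50],[0,0,0,0,0],[0,0,0,0,0],[0,0,0,0,0],[0,0,0,0,0],[0,0,0,0,0],[0,0,0,0,0]]' 25; python3 -m pendant '[[0,0,-0.02,0,0],[0,0,-0.05,0,0],[0,0,-0.08,0,0],[0,0,-0.11,0,0],[0,0,-0.11,0,0],[0,0,-0.11,0,0]]';python3 go.py .6175 .2827 .12 205.1
```

```text
clock: 14.02
position: [0.4341, 0.0931, 0.0136]
ee_rot: [-3.14, 0.001, -2.099]
wrist_force: [0.1, -0.5, 6.3]
width: 0.0396
clock: 14.52
position: [0.4348, 0.093, 0.1244]
ee_rot: [-3.138, 0.002, -2.099]
wrist_force: [-1.7, -0.1, -2.7]
width: 0.0398
pos [0.4348 0.093  0.1244] yaw -120.3 -> shift [-0.2559 -0.0622  0.0051] len 0.263 turn -54.23 w 0.0398 F [-1.7 -0.1 -2.7] t 14.5167
```

```bash
python3 -m pendant '[[-0.256,-0.062,0,5.77,0],[-0.256,-0.062,0,5.77,0],[-0.256,-0.062,0,5.77,0],[-0.256,-0.062,0,5.77,0],[-0.256,-0.062,0,5.77,0],[-0.256,-0.062,0,5.77,0],[-0.256,-0.062,0,5.77,0],[-0.256,-0.062,0,5.77,0]]'; python3 -m pendant '[[0,0,0,0,0],[0,0,0,0,0]]'; python3 go.py .619 .2835 .025 -154.9
```

```text
clock: 15.18
position: [0.6159, 0.285, 0.1172]
ee_rot: [3.14, -0.006, -2.701]
wrist_force: [-0.8, -0.1, -1.0]
width: 0.0393
clock: 15.35
position: [0.6144, 0.2818, 0.121]
ee_rot: [-3.142, -0.004, -2.703]
wrist_force: [0.3, 0.0, -1.0]
width: 0.0398
pos [0.6144 0.2818 0.121 ] yaw -154.9 -> shift [-0.0053 -0.0005  0.0959] len 0.096 turn 0.0 w 0.0398 F [ 0.3  0.  -1. ] t 15.35
```

```bash
python3 -m pendant '[[-0.004,0,0.03,0,0],[-0.004,0,0.06,0,0],[-0.004,0,0.08,0,0],[-0.004,0,0.092,0,0],[-0.004,0,0.096,0,0],[-0.004,0,0.096,0,0],[-0.004,0,0.096,0,0]]'; python3 go.py .619 .2835 .0166 -154.9
python3 - <<'E'
from h import *
sc=snap("scene"); tp=snap("top")
cv2.imwrite("pics/g7.png",np.hstack([crop(sc,*proj("scene",[[.619,.283,.03]])[0],40,400),crop(tp,*proj("top",[[.619,.283,.03]])[0],40,400)]))
E
```

```text
clock: 15.93
position: [0.6202, 0.2844, 0.0285]
ee_rot: [-3.141, 0.002, -2.704]
wrist_force: [-0.5, 0.3, -0.2]
width: 0.0399
pos [0.6202 0.2844 0.0285] yaw -154.9 -> shift [ 0.0015 -0.0003  0.0119] len 0.012 turn -0.0 w 0.0399 F [-0.5  0.3 -0.2] t 15.9333
```

View pics/g7.png

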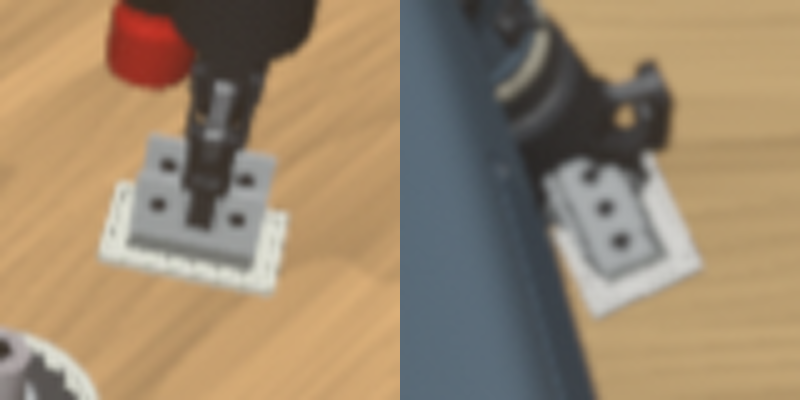

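```bash
python3 -m pendant '[[0.001,0,0.004,0,0],[0.001,0,0.007,0,0],[0.001,0,0.009,0,0],[0.001,0,0.0105,0,0],[0.001,0,0.0105,0,0],[0.001,0,0.0105,0,0]]'; python3 -m pendant '[[0,0,0.0007,0,0],[0,0,0.0014,0,0],[0,0,0.0014,0,0],[0,0,0.0014,0,0]]'
```

```text
clock: 16.53
position: [0.6189, 0.2843, 0.0168]
ee_rot: [-3.142, 0.001, -2.703]
wrist_force: [0.2, 0.4, 1.3]
width: 0.0399
clock: 16.87
position: [0.6189, 0.2843, 0.0167]
ee_rot: [-3.141, 0.001, -2.703]
wrist_force: [-3.2, -1.2, 5.9]
width: 0.0395
```

```bash
python3 -m pendant '[[0,0,0,0,60],[0,0,0,0,80],[0,0,0,0,100],[0,0,0,0,100],[0,0,0,0,100],[0,0,-0.03,0,100],[0,0,-0.07,0,100],[0,0,-0.11,0,100]]' 30;python3 go.py .4209 -.2593 .12 -179
```

```text
clock: 17.53
position: [0.6169, 0.2835, 0.1235]
ee_rot: [3.141, -0.005, -2.703]
wrist_force: [1.1, 0.3, -0.2]
width: 0.0854
pos [0.6169 0.2835 0.1235] yaw -154.9 -> shift [ 0.4078 -0.4083  0.0054] len 0.577 turn 4.02 w 0.0854 F [ 1.1  0.3 -0.2] t 17.5333
```

```bash
python3 -m pendant '[[0.408,-0.408,0,4,100],[0.408,-0.408,0,4,100],[0.408,-0.408,0,4,100],[0.408,-0.408,0,4,100],[0.408,-0.408,0,4,100],[0.408,-0.408,0,4,100],[0.408,-0.408,0,4,100],[0.408,-0.408,0,4,100]]';python3 -m pendant '[[0,0,0,0,100]]';python3 go.py .4209 -.2593 .12 -179
```

```text
clock: 18.2
position: [0.5043, -0.0309, 0.1249]
ee_rot: [-3.141, 0.0, -3.122]
wrist_force: [1.1, -0.8, 0.8]
width: 0.0854
clock: 18.28
position: [0.503, -0.0356, 0.125]
ee_rot: [-3.138, -0.002, -3.13]
wrist_force: [0.5, 0.5, -0.2]
width: 0.0854
pos [ 0.503  -0.0356  0.125 ] yaw -179.4 -> shift [ 0.0846 -0.2228  0.006 ] len 0.238 turn -0.06 w 0.0854 F [ 0.5  0.5 -0.2] t 18.2833
```

```bash
python3 -m pendant '[[0.085,-0.223,0.02,0,100],[0.085,-0.223,0.02,0,100],[0.085,-0.223,0.02,0,100],[0.085,-0.223,0.02,0,100],[0.085,-0.223,0.02,0,100],[0.085,-0.223,0.02,0,100],[0.085,-0.223,0.02,0,100],[0.085,-0.223,0.02,0,100]]';python3 go.py .4209 -.2593 .01 -179
python3 - <<'E'
from m import *
tp=snap("top"); 
u=proj("top",[[.618,.283,.02]])[0]
hs=mask(tp,*proj("top",[[.618,.283,.007]])[0],13,lambda b,h:b.max(-1)<95); print("holes",[np.round(1000*ray("top",[k.mean(0)],.007)[0],1).tolist() for k in hs])
cv2.imwrite("pics/g8.png",np.hstack([crop(tp,*u,40,400),crop(tp,*proj("top",[[.42,-.26,.02]])[0],40,400)]))
E
```

```text
clock: 18.95
position: [0.4241, -0.2549, 0.1047]
ee_rot: [3.141, -0.0, -3.126]
wrist_force: [0.2, 0.7, -0.7]
width: 0.0853
pos [ 0.4241 -0.2549  0.1047] yaw -179.1 -> shift [ 0.0033 -0.0044  0.0947] len 0.095 turn -0.02 w 0.0853 F [ 0.2  0.7 -0.7] t 18.95
holes [[637.1, 292.7]]
```

View pics/g8.png

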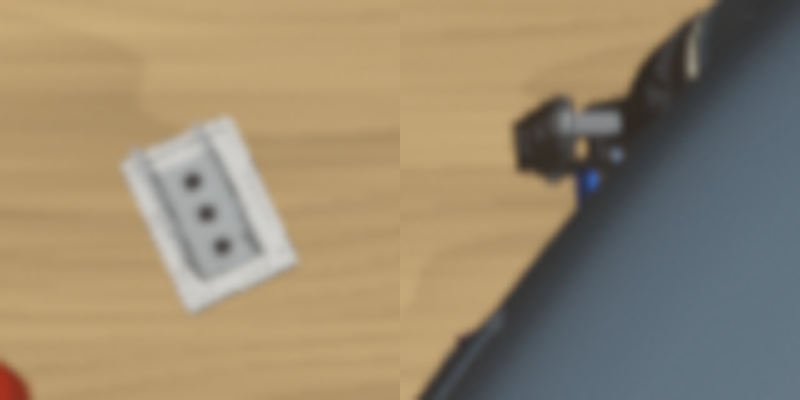

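```bash
python3 -m pendant '[[0,0,0.02,0,100],[0,0,0.035,0,100],[0,0,0.035,0,100],[0,0,0.035,0,100]]';python3 go.py .4209 -.2593 .01 -179; python3 -c "from h import *;snap('top');snap('top')"; python3 go.py .4209 -.2593 .01 -179
```

```text
clock: 19.33
position: [0.4245, -0.2518, 0.0692]
ee_rot: [3.14, -0.002, -3.12]
wrist_force: [0.0, -0.0, -0.6]
width: 0.0847
pos [ 0.4245 -0.2518  0.0692] yaw -178.7 -> shift [ 0.0037 -0.0075  0.0592] len 0.06 turn 0.04 w 0.0847 F [ 0.  -0.  -0.6] t 19.3333
pos [ 0.4256 -0.2533  0.0709] yaw -178.8 -> shift [ 0.0049 -0.0059  0.0609] len 0.061 turn 0.04 w 0.0855 F [ 1.1  0.  -0.2] t 19.4333
```

```bash
python3 -m pendant '[[0.004,-0.006,0.005,0,100],[0.004,-0.006,0.02,0,100],[0.004,-0.006,0.035,0,100],[0.004,-0.006,0.048,0,100],[0.004,-0.006,0.058,0,100],[0.004,-0.006,0.06,0,100],[0.004,-0.006,0.06,0,100],[0.004,-0.006,0.06,0,100]]' 25;python3 -m pendant '[[0,0,0,0,100]]';python3 go.py .4209 -.2593 .01 -179
python3 - <<'E'
from h import *
sc=snap("scene"); cv2.imwrite("pics/g9.png",crop(sc,*proj("scene",[[.421,-.26,.03]])[0],35,420))
E
```

```text
clock: 20.1
position: [0.4212, -0.2605, 0.0106]
ee_rot: [-3.141, 0.001, -3.122]
wrist_force: [0.5, 0.1, 1.1]
width: 0.0857
clock: 20.18
position: [0.4215, -0.2607, 0.0111]
ee_rot: [-3.14, 0.002, -3.122]
wrist_force: [-1.0, -0.2, 0.7]
width: 0.0853
pos [ 0.4215 -0.2607  0.0111] yaw -178.9 -> shift [0.0006 0.0014 0.0011] len 0.002 turn 0.02 w 0.0853 F [-1.  -0.2  0.7] t 20.1833
```

View pics/g9.png

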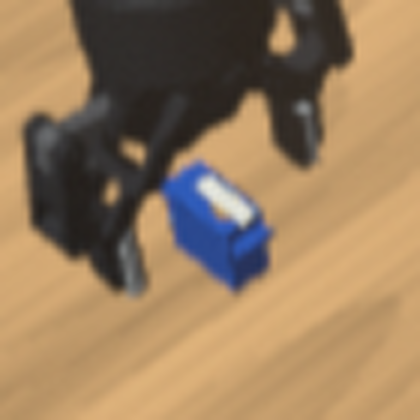

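```bash
python3 -m pendant '[[0,0,0,0,70],[0,0,0,0,50],[0,0,0,0,0],[0,0,0,0,0],[0,0,0,0,0],[0,0,0,0,0],[0,0,0,0,0],[0,0,0,0,0]]' 25; python3 -m pendant '[[0,0,0,0,0],[0,0,-0.02,0,0],[0,0,-0.05,0,0],[0,0,-0.08,0,0],[0,0,-0.1,0,0],[0,0,-0.1,0,0],[0,0,-0.1,0,0]]';python3 go.py .431 -.0785 .12 161.3
```

```text
clock: 20.9
position: [0.4209, -0.2601, 0.0101]
ee_rot: [-3.141, 0.0, -3.122]
wrist_force: [0.5, 0.1, 0.3]
width: 0.0198
clock: 21.48
position: [0.4216, -0.2607, 0.1112]
ee_rot: [-3.14, 0.002, -3.122]
wrist_force: [-0.6, 0.2, -1.4]
width: 0.0194
pos [ 0.4216 -0.2607  0.1112] yaw -178.9 -> shift [-0.0129  0.182  -0.0091] len 0.183 turn -56.7 w 0.0194 F [-0.6  0.2 -1.4] t 21.4833
```

```bash
python3 -m pendant '[[-0.013,0.182,0,3.3,0],[-0.013,0.182,0,3.3,0],[-0.013,0.182,0,3.3,0],[-0.013,0.182,0,3.3,0],[-0.013,0.182,0,3.3,0],[-0.013,0.182,0,3.3,0],[-0.013,0.182,0,3.3,0],[-0.013,0.182,0,3.3,0]]'; python3 -m pendant '[[0,0,0.03,0,0],[0,0,0.06,0,0],[0,0,0.08,0,0],[0,0,0.087,0,0],[0,0,0.087,0,0],[0,0,0.087,0,0]]'; python3 go.py .431 -.0785 .0132 161.3;python3 - <<'E'
from h import *
sc=snap("scene"); tp=snap("top")
cv2.imwrite("pics/g10.png",np.hstack([crop(sc,*proj("scene",[[.431,-.0785,.03]])[0],35,400),crop(tp,*proj("top",[[.431,-.0785,.03]])[0],35,400)]))
E
python3 go.py .431 -.0785 .0132 161.3
```

```text
clock: 22.15
position: [0.4293, -0.0777, 0.1083]
ee_rot: [-3.141, -0.003, 2.816]
wrist_force: [-0.4, -0.2, -1.4]
width: 0.0197
clock: 22.65
position: [0.4301, -0.0786, 0.023]
ee_rot: [-3.141, -0.001, 2.814]
wrist_force: [0.3, -0.2, -1.1]
width: 0.0194
pos [ 0.4301 -0.0786  0.023 ] yaw 161.2 -> shift [-0.0008  0.0004  0.0098] len 0.01 turn -0.01 w 0.0194 F [ 0.3 -0.2 -1.1] t 22.65
pos [ 0.4317 -0.0788  0.0246] yaw 161.3 -> shift [0.0007 0.0001 0.0114] len 0.011 turn -0.01 w 0.0198 F [ 0.1 -0.4 -0. ] t 22.75
```

View pics/g10.png

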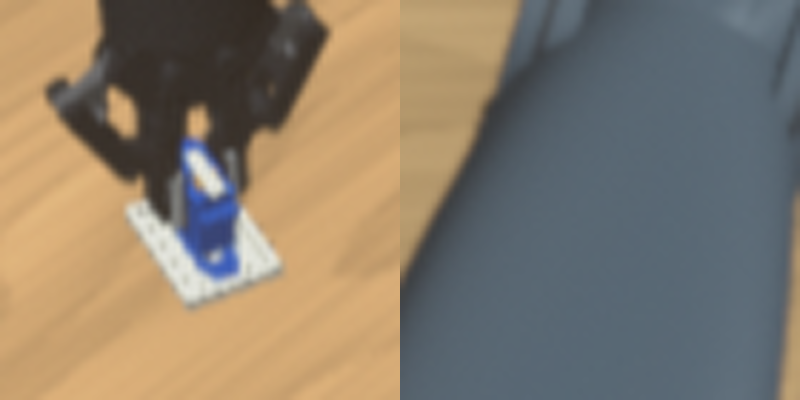

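```bash
python3 -m pendant '[[0,0,0.004,0,0],[0,0,0.007,0,0],[0,0,0.009,0,0],[0,0,0.0095,0,0],[0,0,0.0095,0,0],[0,0,0.0095,0,0]]'; python3 -m pendant '[[0,0,0.0007,0,0],[0,0,0.0014,0,0],[0,0,0.0014,0,0],[0,0,0.0014,0,0]]'
```

```text
clock: 23.25
position: [0.4302, -0.0777, 0.0135]
ee_rot: [3.142, -0.0, 2.816]
wrist_force: [0.4, -0.4, -0.6]
width: 0.0194
clock: 23.58
position: [0.4305, -0.0778, 0.013]
ee_rot: [3.142, 0.001, 2.816]
wrist_force: [-1.6, 0.8, 5.3]
width: 0.0196
```

Contact, so I release and retreat to a spot clear of everything.

```bash
python3 -m pendant '[[0,0,0,0,40],[0,0,0,0,60],[0,0,0,0,100],[0,0,0,0,100],[0,0,0,0,100],[0,0,-0.03,0,100],[0,0,-0.07,0,100],[0,0,-0.11,0,100]]'; python3 -m pendant '[[0.12,0.05,-0.05,0,100],[0.12,0.05,-0.05,0,100],[0.12,0.05,-0.05,0,100],[0.12,0.05,-0.05,0,100],[0.12,0.05,-0.05,0,100],[0.12,0.05,-0.05,0,100]]'
python3 - <<'E'
from h import *
sc=snap("scene","fs"); tp=snap("top","ft")
c=lambda n,i,p:crop(i,*proj(n,[p])[0],30,266)
P=[(.615,.092,.02),(.622,-.088,.02),(.431,-.0785,.02)]
cv2.imwrite("pics/g11.png",np.vstack([np.hstack([c("scene",sc,p) for p in P]),np.hstack([c("top",tp,p) for p in P])]))
# bystanders: difference from first top picture
for n,i in(("top",tp),("scene",sc)):
    b=cv2.imread(f"pics/{n}0.png")
    for w in((.504,.403,.035),(.509,-.42,.013),(.336,.2,.02),(.345,-.185,.02)):
        u,v=proj(n,[w])[0].astype(int); print(n,w,cv2.absdiff(i,b)[v-16:v+16,u-16:u+16].max(-1).mean().round(1),end="; ")
E
```

```text
clock: 24.25
position: [0.4285, -0.0772, 0.1216]
ee_rot: [3.142, -0.004, 2.815]
wrist_force: [1.4, -0.7, 0.8]
width: 0.0853
clock: 24.75
position: [0.3331, 0.0081, 0.1726]
ee_rot: [3.142, 0.003, 2.817]
wrist_force: [0.6, -0.5, 0.1]
width: 0.0855
top (0.504, 0.403, 0.035) 8.6; top (0.509, -0.42, 0.013) 9.6; top (0.336, 0.2, 0.02) 10.8; top (0.345, -0.185, 0.02) 9.3; scene (0.504, 0.403, 0.035) 6.3; scene (0.509, -0.42, 0.013) 6.2; scene (0.336, 0.2, 0.02) 7.0; scene (0.345, -0.185, 0.02) 6.7;
```

View pics/g11.png

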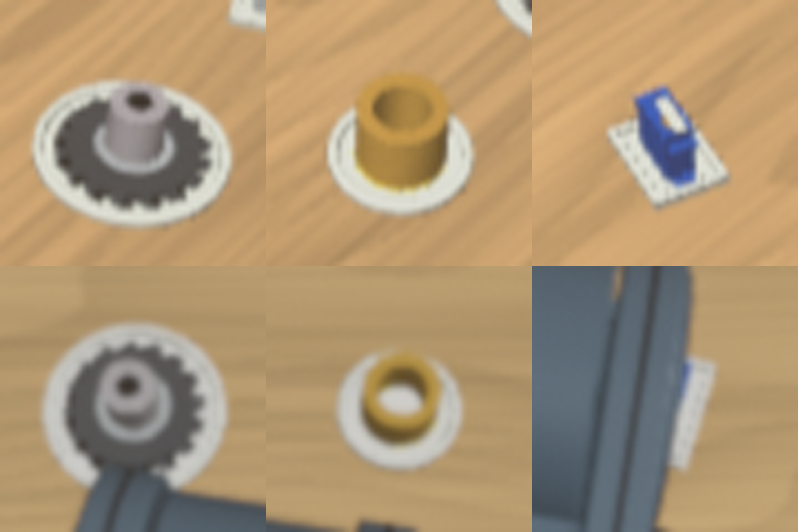

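```bash
python3 -m pendant '[[0,0,0,0,100],[0,0,0,0,100]]'; python3 -c "from rig import ctrl;print(ctrl.hand_in())"
```

```text
clock: 25.02
position: [0.3326, 0.0075, 0.1712]
ee_rot: [-3.141, -0.002, 2.814]
wrist_force: [0.2, 0.1, 0.6]
width: 0.0854
the job is handed in; nothing more can be done
None
```

I put the sprocket, collar, grey channel and servo, in that order, into their own trays. Each was lowered until the wrist force showed contact, then released. I handed the job in at 25 s with the gripper open and clear of everything.

**Final checks:**
- **Placement:** The last pictures show the sprocket, collar and servo upright inside their rims. The sprocket measured about 2 mm from its tray centre. The channel was upright and lined up in its tray in the picture taken after its release. The servo was set down at the tray's angle and looks aligned in the scene view.
- **Left alone:** The jar, the battery pack and the two purple look-alikes show only the same small background difference between the first and last pictures, so I take them as unmoved.

**Checks that failed or fell short:**
- **Channel holes:** After placing the channel, my script to re-measure its holes found only one false blob, so I judged the channel by eye.
- **Servo from above:** The arm hid most of the servo in the last top view, so I checked it in the scene view only.
- **Position readings:** The measured tool position wandered by up to several millimetres just after moves. I settled it with further readings before gripping most parts; the channel I gripped about 3 mm off the planned point. The tray margins were wide enough.

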